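# Close the canning autoclave: tighten its four clamp knobs crosswise

### The job

Tighten the four black clamp knobs on the lid of the canning autoclave, each clockwise until you feel it come up hard against its stop. Work crosswise as for any flanged lid: bring two knobs that face each other home while the other two are still loose, then those two. Do not force a knob so hard that the autoclave shifts on the counter, and leave the jars and the mug alone.

Things in the scene. Friction and masses are not known exactly. Their poses are not given: they have to be found in the camera images.
- autoclave: canning autoclave, free-standing on rubber feet, 11 to 16 kg; pushed hard (from some 80 N) it slides or twists on the counter. Steel cylinder 200 mm wide with a flat round lid 262 mm across, the lid's upper face 180 mm above the counter. Origin: centre of its underside, z up. Four clamp knobs on a circle of radius 114 mm: knob_a on its +x, knob_b on its +y, knob_c on its -x, knob_d on its -y side
- lid_centre (a point): middle of the lid's upper face, 180 mm up; axes as the autoclave's. Here stands a round gauge 54 mm wide, its top 45 mm above the lid; around it, 54 to 57 mm out and between the knob directions, three valves up to 34 mm high and 18 mm wide. Below the lid two bar handles stick out to 145 mm from the axis, 125 mm up
- knob_a (a joint): turn of clamp knob a (faces knob c across the lid), rad, grows clockwise from above (tightening). Even friction 0.11 N m: about 4 N pushed 28 mm from the axis. Stays where left, does not rise or sink. Ends at a hard stop (bolt tight), different for each bolt, at a reading between 2.2 and 3.3: feel for it. Starts 1.0 to 2.2 rad short of its stop
- bar_a (a point): middle of the black bar grip of knob_a, on the knob's axis, 24 mm above the lid. Bar 64 mm long along this point's x, 12 mm thick along its y, 24 mm tall (12 to 36 mm above the lid), edges rounded; z up. A hub 26 mm wide joins it to the lid. No other part stands up from the lid within 60 mm of this axis; the lid's rim is 17 mm outward of it
- knob_b (a joint): turn of clamp knob b (faces knob d across the lid), rad, grows clockwise from above (tightening). Even friction 0.11 N m: about 4 N pushed 28 mm from the axis. Stays where left, does not rise or sink. Ends at a hard stop (bolt tight), different for each bolt, at a reading between 2.2 and 3.3: feel for it. Starts 1.0 to 2.2 rad short of its stop
- bar_b (a point): middle of the black bar grip of knob_b, on the knob's axis, 24 mm above the lid. Bar 64 mm long along this point's x, 12 mm thick along its y, 24 mm tall (12 to 36 mm above the lid), edges rounded; z up. A hub 26 mm wide joins it to the lid. No other part stands up from the lid within 60 mm of this axis; the lid's rim is 17 mm outward of it
- knob_c (a joint): turn of clamp knob c (faces knob a across the lid), rad, grows clockwise from above (tightening). Even friction 0.11 N m: about 4 N pushed 28 mm from the axis. Stays where left, does not rise or sink. Ends at a hard stop (bolt tight), different for each bolt, at a reading between 2.2 and 3.3: feel for it. Starts 1.0 to 2.2 rad short of its stop
- bar_c (a point): middle of the black bar grip of knob_c, on the knob's axis, 24 mm above the lid. Bar 64 mm long along this point's x, 12 mm thick along its y, 24 mm tall (12 to 36 mm above the lid), edges rounded; z up. A hub 26 mm wide joins it to the lid. No other part stands up from the lid within 60 mm of this axis; the lid's rim is 17 mm outward of it
- knob_d (a joint): turn of clamp knob d (faces knob b across the lid), rad, grows clockwise from above (tightening). Even friction 0.11 N m: about 4 N pushed 28 mm from the axis. Stays where left, does not rise or sink. Ends at a hard stop (bolt tight), different for each bolt, at a reading between 2.2 and 3.3: feel for it. Starts 1.0 to 2.2 rad short of its stop
- bar_d (a point): middle of the black bar grip of knob_d, on the knob's axis, 24 mm above the lid. Bar 64 mm long along this point's x, 12 mm thick along its y, 24 mm tall (12 to 36 mm above the lid), edges rounded; z up. A hub 26 mm wide joins it to the lid. No other part stands up from the lid within 60 mm of this axis; the lid's rim is 17 mm outward of it
- jar_amber: full preserving jar with amber glass, 74 mm wide, 125 mm tall, standing on the counter; origin at the centre of its underside. Leave alone
- jar_green: full preserving jar with green glass, 74 mm wide, 125 mm tall, standing on the counter; origin at the centre of its underside. Leave alone
- mug: blue mug, 80 mm wide, 90 mm tall, with a handle, standing on the counter; origin at the centre of its underside. Leave alone

How it is judged:
On the way:
1. two knobs that face each other are at their stops while the other two are still loose (more than 0.4 rad short of theirs) (((value of joint knob_a above 2.18 rad and value of joint knob_c above 2.48 rad and value of joint knob_b below 2.5 rad and value of joint knob_d below 2.8 rad) or (value of joint knob_b above 2.78 rad and value of joint knob_d above 3.08 rad and value of joint knob_a below 1.9 rad and value of joint knob_c below 2.2 rad))), for 0.2 s.
At the end, for the whole second after the job is handed in: all four knobs within 0.12 rad (7 degrees) of their end stops, at the readings knob_a 2.3, knob_b 2.9, knob_c 2.6, knob_d 3.2; the autoclave at rest with no knob axis more than 12 mm from where it was; jars and mug upright (value of joint knob_a above 2.18 rad and value of joint knob_b above 2.78 rad and value of joint knob_c above 2.48 rad and value of joint knob_d above 3.08 rad and linear speed of autoclave below 0.01 m/s and not (distance of any of bar_a, bar_b, bar_c, bar_d from where it was at the start of the episode above 0.012 m) and angle between each of jar_amber, jar_green, mug's own z axis and vertical below 0.1 rad); the robot touches nothing.
It fails at once if the autoclave is shifted: a knob's axis moves more than 12 mm (distance of any of bar_a, bar_b, bar_c, bar_d from where it was at the start of the episode above 0.012 m).
It fails at once if a jar or the mug is moved more than 25 mm or tipped (distance of any of jar_amber, jar_green, mug from where it was at the start of the episode above 0.025 m or angle between any of jar_amber, jar_green, mug's own z axis and vertical above 0.35 rad).
It also fails if it takes over 61 s, if anything falls off the work surface, if the arm or the gripper's body presses on something with over 40 N, if the wrist force passes 120 N, or if a joint passes its speed limit or range.

### The arm

A 7-joint arm with a two-finger parallel gripper is mounted at the origin on the work surface. World frame = base frame: x ahead of the robot, y to its left, z up, the work surface at z = 0. Lengths are in m, angles in rad, forces in N, time in s.
With the tool pointing down it reaches from about 0.4 to 0.85 m from the base axis. Payload 4.5 kg.
Tool frame: the origin (TCP) lies midway between the tips of the shut fingers; the grasp point (between the pads) lies 19 mm behind it; z points along the fingers, y is the direction in which the jaws open and shut (so a half turn about z gives the same grasp; the last joint's range is limited). The gripper opens to 88 mm and grips with 3 to 60 N. Pads are 18 mm wide; open, the fingers measure 123 mm over their backs; the gripper's body (75 mm by 187 mm) begins 45 mm behind the grasp point.
Start: joints at [1.155, 0.689, -0.195, 1.565, 0.157, 0.902, -0.215], TCP at [0.272, -0.563, 0.239] pointing down, gripper open.
Joint ranges: [-3.01, 3.01], [-0.46, 2.08], [-1.47, 1.51], [0.13, 2.56], [-1, 4.14], [0.04, 2.09], [-2.66, 2.66]. Speed limits (rad/s): [2.57, 2.57, 3.14, 3.14, 3.14, 3.14, 3.14].

### API

Orientations are given as a unit quaternion [x, y, z, w].
In Python, from plant import r, viewer gives the robot as it stands.
- The arm moves only by the tool play_rows, never from a script. Its argument "commands" is a list of rows, each an object with "delta_rot": the turn, a rotation vector about the tool's x, y, z normalised to -1 to 1, where 1 is pi rad, a list of three; "travel": the shift along the tool's x, y, z normalised to -1 to 1, where 1 is 15 cm, a list of three; "gripper": the opening, from -1 (shut) to 1 (fully open). In form: [{"delta_rot": [wx, wy, wz], "travel": [x, y, z], "gripper": gripper}, ...]. A call has 1 to 12 rows; each row is the pose to reach, as a shift and turn from the pose commanded when the call began, along the tool's axes at that moment, turning the shorter way round; what a row does not reach only later rows make up. A row lasts 1/8 s, in which the tool goes at most 62.5 mm and 10.7 degrees, less where a joint would pass 70% of its speed; a pose out of reach is approached as far as the arm can. A call with a number of a shift or a turn outside -1 to 1 is refused whole. A call with a gripper value outside its range is refused whole. The fingers move at their own pace and stop on an object; "force" is the grip in N (left out, the last holds). Time passes only in rows, so rows that repeat a pose let the fingers close. It gives the time, the measured TCP pose, the force and the opening at its end, in the units of the state.
- r.get_state(): the state, without advancing time (a new reading comes with each control period).
- viewer.snapshot(name): name is "side" or "top" or "wrist"; returns a dict with "color" (420x560x3 uint8, red, green, blue), "z_map" (420x560 float32, m along the optical axis (not along the pixel's ray), 0 where there is no reading), "fx", "fy", "cx", "cy" (pixels), "origin" and "attitude" of the camera in the world. Camera axes: x right, y up, looking along -z (the intrinsics and any distortion apply to the point x, -y, -z); pixel columns grow to the right and rows downward; lengths in m; the calibration is good to about 2 mm. The wrist camera is an equidistant fisheye: a pixel r from the principal point sees the ray r / f radians off the axis. A picture is of the moment at which its call begins.
- r.finish_job(): hands the job in, once; it reports no verdict.
Trained networks look in the newest picture that a camera, given by its name, has taken for a name from the list of things; names that differ only in an ending like _2 or _b are one class to them, and where a whole thing is asked for, a point or a joint stands for the part that bears it (a point fixed in the world has none). Each returns a list of dicts, best first, with "conf" (0 to 1); they miss things now and then, are a little off and sometimes report something else, mostly with a low value. They report only what shows in the picture. A call takes as long as a camera call.
- viewer.outline_of(camera, label): "pixels" (420x560 bool, what is visible of it) and "at" ([column, row] in pixels, amid what is visible of it).
- viewer.pinpoint(camera, label): "at" ([column, row] in pixels: a listed point, or the origin of a listed thing).
The state is a dict: "clock": time; "q": joint angles; "qd": joint speeds; "joint_torque": joint torques, N m; "tool_pos": TCP position; "eef_rot": TCP orientation; "contact_force": force on the tool from outside, world axes, zero at the start; "moment": the same for the moment, N m; "opening": opening from 0.0 (shut) to 1.0 (fully open).
Only numpy, scipy, OpenCV 4.12 (cv2) and the standard library are available. Lean on these libraries where they do the work, as an engineer would, in place of code of your own. Each camera call takes 0.05 s, during which the arm holds its last target. There are 200 camera calls.

## Working session

There is one attempt and no reset: what is moved stays moved. The work goes in short steps, Python scripts to look and compute and a tool call to move; the robot and the scene stay as the last step left them, time stands still between calls to the robot, and variables do not carry over. Pictures are saved under pics/ and viewed, about 8 in all and at most 12, crops included, and the job is handed in when it is done.

Besides the shell and the picture viewer there is one more tool, called after "Call:" as name([rows], argument=value, ...), one row to a line, values as JSON. play_rows: Moves the arm, as the interface text tells. Its arguments: {"type":"object","properties":{"commands":{"type":"array","items":{"type":"object","properties":{"delta_rot":{"type":"array","items":{"type":"number","minimum":-1,"maximum":1}},"travel":{"type":"array","items":{"type":"number","minimum":-1,"maximum":1}},"gripper":{"type":"number"}}}},"force":{"type":"number"}},"required":["commands"]}

```bash
ls; mkdir -p pics; cat > h.py <<'E'
import numpy as np, cv2
from scipy.spatial.transform import Rotation as R
from plant import r, viewer
def rot(a):
    a=np.array(a); return a if a.shape==(3,3) else R.from_quat(a).as_matrix()
def world(s,px,z=None):
    """pixel(s)-> world via depth, or by intersecting with plane z (side/top cameras)"""
    u,v=px; ray=np.array([(u-s['cx'])/s['fx'],-(v-s['cy'])/s['fy'],-1.])
    d=rot(s['attitude'])@ray; o=np.array(s['origin'])
    t=s['z_map'][int(round(v)),int(round(u))] if z is None else (z-o[2])/d[2]
    return o+t*d
def cloud(s):
    h,w=s['z_map'].shape; u,v=np.meshgrid(np.arange(w),np.arange(h)); z=s['z_map']
    p=np.stack([(u-s['cx'])/s['fx']*z,-(v-s['cy'])/s['fy']*z,-z],-1)
    return p@rot(s['attitude']).T+np.array(s['origin'])
E
python3 - <<'E'
from h import *
st=r.get_state(); print(st)
for n in ['top','side']:
    s=viewer.snapshot(n); print(n,s['origin'],s['attitude'],s['fx'],s['cx'],s['cy'])
    cv2.imwrite(f'pics/{n}0.png',s['color'][...,::-1])
    for l in ['autoclave','lid_centre','bar_a','jar_amber','jar_green','mug']:
        for d in viewer.pinpoint(n,l): 
            z={'autoclave':0,'lid_centre':.18,'bar_a':.204}.get(l,0)
            print(l,round(d['conf'],2),np.round(d['at'],1),np.round(world(s,d['at'],z),4))
E
```

```text
pics
{'clock': 0.0, 'q': array([ 1.1548304 ,  0.68998026, -0.19449337,  1.56635202,  0.15729511,
        0.90251597, -0.21508275]), 'qd': array([ 3.99607889e-05,  1.86969997e-03, -9.73746596e-04, -1.33981605e-04,
        2.39330337e-03,  2.44976019e-03,  2.32432903e-03]), 'joint_torque': array([ 7.36777583e-04, -5.27559400e+01, -1.26662023e+00, -1.53429902e+01,
       -5.25753619e-02,  6.49285968e-03,  1.48685945e-04]), 'tool_pos': array([ 0.27138622, -0.56228981,  0.23790972]), 'eef_rot': array([ 9.74810455e-01,  2.23032974e-01, -2.79499048e-04, -8.89940263e-04]), 'contact_force': array([ 0.76118249, -0.60458471, -0.44204431]), 'moment': array([ 0.02868992,  0.03149448, -0.01507452]), 'opening': 0.9998396042508267}
top [0.42552141 0.00253531 1.4873189 ] [-0.04034762  0.03397531  0.71636696 -0.69572705] 476.0103957607516 281.99265335666286 212.78762658831278
autoclave 0.47 [268.6 176.2] [0.7005 0.0528 0.    ]
autoclave 0.2 [412.  211.9] [ 0.5733 -0.3936  0.    ]
lid_centre 0.91 [279.7 211.1] [0.5685 0.0185 0.18  ]
bar_a 0.6 [323.7 198.5] [ 0.5968 -0.1022  0.204 ]
bar_a 0.55 [271.7 17
[... 193 characters left out ...]
.89 [414.6 254. ] [ 0.4418 -0.3941  0.    ]
mug 0.8 [162.1 267. ] [0.4242 0.3916 0.    ]
side [0.16729027 0.92002371 0.70495757] [-0.09425449  0.49081018  0.84779759 -0.17737167] 446.3982896097955 281.60427878899617 208.53511022153222
autoclave 0.97 [274.2 250. ] [0.5674 0.0102 0.    ]
lid_centre 0.82 [275.5 191.8] [0.5646 0.0113 0.18  ]
bar_a 0.78 [234.1 181.9] [0.6614 0.0477 0.204 ]
bar_a 0.61 [277.1 163.6] [ 0.6085 -0.0985  0.204 ]
bar_a 0.57 [319.9 187.2] [ 0.4573 -0.0147  0.204 ]
jar_amber 0.89 [320.9 188.9] [ 0.5681 -0.3847  0.    ]
jar_green 0.59 [268.7 208. ] [ 0.6761 -0.1913  0.    ]
jar_green 0.58 [353.5 194.8] [ 0.4548 -0.3899  0.    ]
mug 0.88 [259.9 369.3] [0.4306 0.3861 0.    ]
```

```bash
python3 - <<'E'
from h import *
s=viewer.snapshot('top'); c=s['color'][...,::-1]
cv2.imwrite('pics/top1.png',cv2.resize(c[140:290,190:360],None,fx=4,fy=4,interpolation=cv2.INTER_CUBIC))
P=cloud(s); m=(P[...,2]>.208)&(P[...,2]<.222)&(np.hypot(P[...,0]-.566,P[...,1]-.008)<.16)
gray=c.max(2)
K=[]
for d in viewer.outline_of('top','bar_a'):
    k=d['pixels']; q=P[k]; uv=np.argwhere(k)
    zz=np.median(q[:,2])
    # back-project all mask pixels on bar top z=.216
    pts=np.array([world(s,(u,v),.214) for v,u in uv]); ctr=pts.mean(0)
    w,V=np.linalg.eigh(np.cov(pts[:,:2].T)); ax=V[:,1]
    print(round(d['conf'],2),k.sum(),d['at'],np.round(ctr,4),'len',np.sqrt(12*w),'ang',np.degrees(np.arctan2(ax[1],ax[0])),zz)
n,lab,stt,cc=cv2.connectedComponentsWithStats(m.astype(np.uint8))
for i in range(1,n):
    if stt[i,4]>20:
        q=P[lab==i]; w,V=np.linalg.eigh(np.cov(q[:,:2].T)); ax=V[:,1]
        print('cc',stt[i,4],cc[i],np.round(q.mean(0),4),np.sqrt(12*w),np.degrees(np.arctan2(ax[1],ax[0])))
E
```

```text
0.66 698 [414.4, 209.1] [ 0.5615 -0.3523  0.214 ] len [0.05860339 0.08255812] ang 113.08741642299775 0.12289591453906135
0.54 122 [318.4, 196.7] [ 0.5936 -0.0951  0.214 ] len [0.01680679 0.05382292] ang 61.9784345493456 0.21637638516128754
0.47 164 [292.1, 252.5] [ 0.4547 -0.0188  0.214 ] len [0.01983328 0.0582792 ] ang 146.34266835813094 0.215797085735154
0.43 137 [269.9, 172.9] [0.6707 0.0426 0.214 ] len [0.01665944 0.0607651 ] ang 175.28037156066227 0.21622752232069953
cc 115 [269.46086957 171.73913043] [0.6726 0.0428 0.2167] [0.01373059 0.06424098] 174.65901147060677
cc 113 [322.54867257 199.08849558] [ 0.5936 -0.098   0.2168] [0.01321478 0.06280249] 60.51519853294207
cc 111 [241.32432432 223.82882883] [0.5333 0.1219 0.2165] [0.01309692 0.06453402] 81.52564403542011
cc 109 [294.46788991 251.94495413] [ 0.4541 -0.0181  0.217 ] [0.01291372 0.06401374] 146.96836848148413
```

View pics/top1.png

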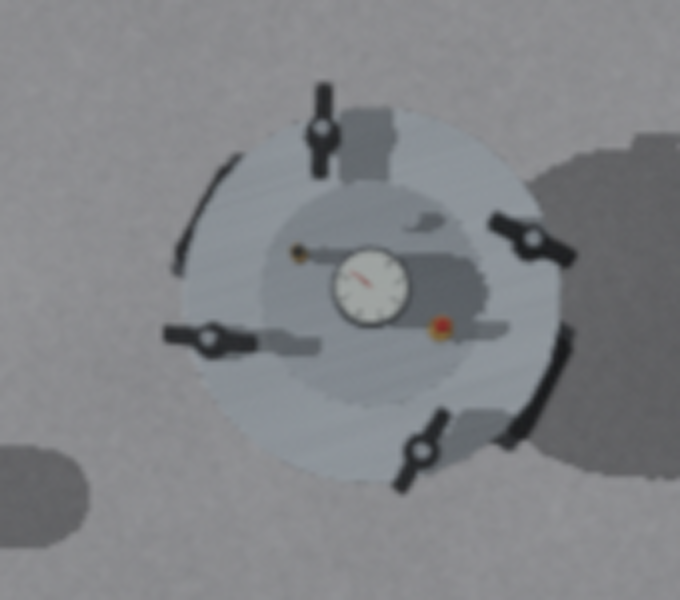

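View pics/side0.png

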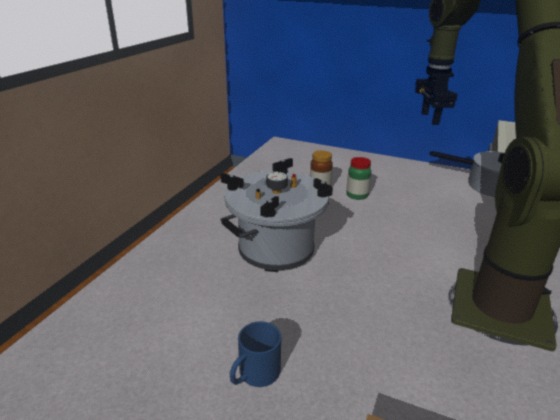

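Call:
play_rows([
  {"delta_rot":[0,0,-0.3],"travel":[0.94,-0.74,-0.42],"gripper":0.0},
  {"delta_rot":[0,0,-0.3],"travel":[0.94,-0.74,-0.42],"gripper":0.0},
  {"delta_rot":[0,0,-0.3],"travel":[0.94,-0.74,-0.42],"gripper":0.0},
  {"delta_rot":[0,0,-0.3],"travel":[0.94,-0.74,-0.42],"gripper":0.0},
  {"delta_rot":[0,0,-0.3],"travel":[0.94,-0.74,-0.42],"gripper":0.0},
  {"delta_rot":[0,0,-0.3],"travel":[0.94,-0.74,-0.42],"gripper":0.0},
])

```text
clock: 1.55
tool_pos: [0.3504, -0.4016, 0.3018]
eef_rot: [0.768, 0.641, 0.0, 0.0]
contact_force: [0.5, -0.2, 0.2]
opening: 0.498
```

```bash
cat >> h.py <<'E'
def plan(p,xang,name=''):
    """numbers for a move from where the tool stands to p, tool down, tool x at xang deg"""
    st=r.get_state(); R0=R.from_quat(st['eef_rot']); a=np.radians(xang)
    Rt=R.from_matrix(np.array([[np.cos(a),np.sin(a),0],[np.sin(a),-np.cos(a),0],[0,0,-1]]))
    x=R0.as_matrix()[:,0]
    print(name,'clock',st['clock'],'pos',np.round(st['tool_pos'],4),'xang',np.degrees(np.arctan2(x[1],x[0])).round(1),'q',np.round(st['q'],2),'op',round(st['opening'],3),'F',np.round(st['contact_force'],1),'M',np.round(st['moment'],2))
    print('travel',np.round(R0.inv().apply(np.array(p)-st['tool_pos'])/.15,3),'rot',np.round((R0.inv()*Rt).as_rotvec()/np.pi,3))
E
python3 -c "
from h import *
plan([.42,-.19,.30],147)"
```

```text
clock 1.55 pos [ 0.3504 -0.4016  0.3018] xang 79.7 q [ 1.07  0.52 -0.49  1.75  0.29  0.94  0.29] op 0.498 F [ 0.5 -0.2  0.2] M [ 0.01 -0.06  0.01]
travel [1.471 0.204 0.012] rot [ 0.     0.    -0.374]
```

Call:
play_rows([
  {"delta_rot":[0,0,-0.37],"travel":[0.98,0.14,0.0],"gripper":0.0},
  {"delta_rot":[0,0,-0.37],"travel":[0.98,0.14,0.0],"gripper":0.0},
  {"delta_rot":[0,0,-0.37],"travel":[0.98,0.14,0.0],"gripper":0.0},
  {"delta_rot":[0,0,-0.37],"travel":[0.98,0.14,0.0],"gripper":0.0},
  {"delta_rot":[0,0,-0.37],"travel":[0.98,0.14,0.0],"gripper":0.0},
  {"delta_rot":[0,0,-0.37],"travel":[0.98,0.14,0.0],"gripper":0.0},
  {"delta_rot":[0,0,-0.37],"travel":[0.98,0.14,0.0],"gripper":0.0},
])

```text
clock: 2.42
tool_pos: [0.3971, -0.2609, 0.3015]
eef_rot: [0.291, 0.957, 0.0, -0.0]
contact_force: [-0.0, 0.2, 0.3]
opening: 0.498
```

```bash
python3 -c "
from h import *
plan([.454,-.118,.30],147)"
```

```text
clock 2.425 pos [ 0.3971 -0.2609  0.3015] xang 146.2 q [ 1.03  0.5  -0.83  1.9   0.46  0.94  0.96] op 0.498 F [-0.   0.2  0.3] M [ 0.06 -0.11  0.02]
travel [0.215 1.002 0.011] rot [ 0.    -0.    -0.005]
```

Call:
play_rows([
  {"delta_rot":[0,0,-0.005],"travel":[0.21,1.0,0.0],"gripper":0.0},
  {"delta_rot":[0,0,-0.005],"travel":[0.21,1.0,0.0],"gripper":0.0},
  {"delta_rot":[0,0,-0.005],"travel":[0.21,1.0,0.0],"gripper":0.0},
])

```text
clock: 2.8
tool_pos: [0.4553, -0.1147, 0.3022]
eef_rot: [0.282, 0.959, 0.001, 0.001]
contact_force: [-0.0, -1.2, -0.1]
opening: 0.5
```

```bash
python3 -c "
from h import *
plan([.454,-.018,.27],147)
s=viewer.snapshot('wrist'); print(s['origin'],s['fx'],s['cx'],s['cy']); cv2.imwrite('pics/w0.png',s['color'][...,::-1])
for d in viewer.pinpoint('wrist','bar_a'): print(d)"
```

```text
clock 2.8 pos [ 0.4553 -0.1147  0.3022] xang 147.2 q [ 0.7   0.49 -0.83  1.91  0.45  0.93  0.65] op 0.5 F [-0.  -1.2 -0.1] M [-0.02 -0.12 -0.05]
travel [0.356 0.537 0.216] rot [0.001 0.    0.001]
[ 0.39794979 -0.07764453  0.44847926] 325.19226210127806 277.19305181566176 211.72928213913372
{'at': [376.9, 151.0], 'conf': 0.89}
{'at': [533.2, 149.7], 'conf': 0.64}
{'at': [504.9, 302.1], 'conf': 0.54}
```

Call:
play_rows([
  {"delta_rot":[0,0,0],"travel":[0.36,0.54,0.2],"gripper":0.0},
  {"delta_rot":[0,0,0],"travel":[0.36,0.54,0.2],"gripper":0.0},
  {"delta_rot":[0,0,0],"travel":[0.36,0.54,0.2],"gripper":0.0},
  {"delta_rot":[0,0,0],"travel":[0.36,0.54,0.2],"gripper":0.0},
])

```text
clock: 3.4
tool_pos: [0.4524, -0.0228, 0.2716]
eef_rot: [0.284, 0.959, -0.001, -0.0]
contact_force: [-0.7, 0.3, 0.2]
opening: 0.498
```

```bash
cat >> h.py <<'E'
def wcloud(s):
    h,w=s['z_map'].shape; u,v=np.meshgrid(np.arange(w)-s['cx'],np.arange(h)-s['cy']); z=s['z_map']
    rr=np.hypot(u,v)+1e-9; th=rr/s['fx']; k=np.tan(np.minimum(th,1.5))/rr*z
    return np.stack([u*k,-v*k,-z],-1)@rot(s['attitude']).T+np.array(s['origin'])
def bars(P,c=(.5635,.0122)):
    """bar tops in a cloud: centre and axis angle"""
    rad=np.hypot(P[...,0]-c[0],P[...,1]-c[1])
    m=(P[...,2]>.206)&(P[...,2]<.224)&(rad<.155)&(rad>.07)
    n,lab,stt,cc=cv2.connectedComponentsWithStats(m.astype(np.uint8))
    for i in range(1,n):
        if stt[i,4]>60:
            q=P[lab==i]; (cx,cy),(a,b),t=cv2.minAreaRect((q[:,:2]*1000).astype(np.float32))
            w,V=np.linalg.eigh(np.cov(q[:,:2].T)); ax=V[:,1]
            print('bar',stt[i,4],np.round(q.mean(0),4),'rect',round(cx,1),round(cy,1),'size',round(a,1),round(b,1),'ang',np.degrees(np.arctan2(ax[1],ax[0])).round(1)%180)
E
python3 -c "
from h import *
plan([.454,-.018,.198],147)
s=viewer.snapshot('wrist'); cv2.imwrite('pics/w1.png',s['color'][...,::-1])
bars(wcloud(s))
s=viewer.snapshot('side'); bars(cloud(s))
"
```

```text
clock 3.4 pos [ 0.4524 -0.0228  0.2716] xang 147.1 q [ 0.47  0.51 -0.8   2.    0.49  0.83  0.39] op 0.498 F [-0.7  0.3  0.2] M [-0.   -0.11  0.  ]
travel [0.009 0.033 0.491] rot [-0.  0.  0.]
bar 1770 [ 0.4532 -0.0204  0.216 ] rect 454.9 -21.5 size 16.9 63.4 ang 147.0
bar 1353 [0.5316 0.1152 0.2143] rect 534.1 117.9 size 64.2 17.1 ang 81.7
bar 99 [ 0.5915 -0.0957  0.2126] rect 593.1 -96.2 size 65.1 15.7 ang 59.9
bar 124 [0.6704 0.0449 0.2127] rect 671.2 41.4 size 19.9 63.6 ang 175.5
bar 117 [ 0.4505 -0.0152  0.2132] rect 452.5 -18.1 size 14.5 63.9 ang 148.2
bar 138 [0.5302 0.1253 0.2132] rect 531.4 121.3 size 63.3 14.7 ang 80.0
```

View pics/w1.png

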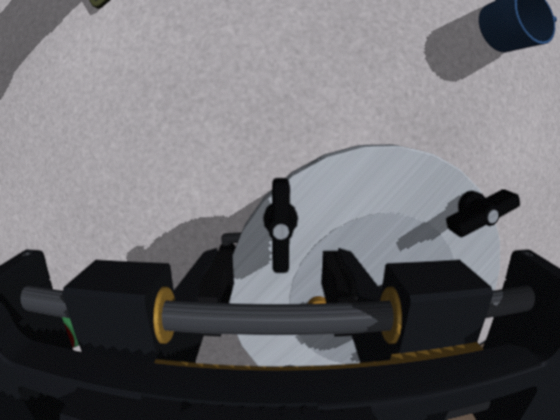

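Call:
play_rows([
  {"delta_rot":[0,0,0],"travel":[0.0,0.0,0.2],"gripper":0.0},
  {"delta_rot":[0,0,0],"travel":[0.0,0.0,0.32],"gripper":0.0},
  {"delta_rot":[0,0,0],"travel":[0.0,0.0,0.32],"gripper":0.0},
])

```text
clock: 3.88
tool_pos: [0.4518, -0.0225, 0.223]
eef_rot: [0.283, 0.959, -0.001, -0.001]
contact_force: [-1.1, 0.6, 0.0]
opening: 0.502
```

```bash
python3 -c "
from h import *
plan([.454,-.019,.198],147)
s=viewer.snapshot('wrist')
bars(wcloud(s))
"
```

```text
clock 3.875 pos [ 0.4518 -0.0225  0.223 ] xang 147.1 q [ 0.42  0.58 -0.73  2.07  0.59  0.72  0.3 ] op 0.502 F [-1.1  0.6  0. ] M [-0.01 -0.14  0.01]
travel [-0.     0.028  0.166] rot [-0.001 -0.001  0.001]
bar 2562 [ 0.45   -0.0184  0.2159] rect 452.7 -19.9 size 16.9 58.1 ang 147.0
bar 1726 [0.5308 0.1145 0.2139] rect 534.0 117.4 size 63.0 17.9 ang 81.9
```

Call:
play_rows([
  {"delta_rot":[0,0,0],"travel":[0.0,0.025,0.1],"gripper":0.0},
  {"delta_rot":[0,0,0],"travel":[0.0,0.025,0.165],"gripper":0.0},
  {"delta_rot":[0,0,0],"travel":[0.0,0.025,0.165],"gripper":-0.3},
  {"delta_rot":[0,0,0],"travel":[0.0,0.025,0.165],"gripper":-1},
  {"delta_rot":[0,0,0],"travel":[0.0,0.025,0.165],"gripper":-1},
  {"delta_rot":[0,0,0],"travel":[0.0,0.025,0.165],"gripper":-1},
], force=25)

```text
clock: 4.68
tool_pos: [0.4529, -0.0204, 0.199]
eef_rot: [0.283, 0.959, -0.003, -0.001]
contact_force: [-3.2, -5.0, 5.7]
opening: 0.137
```

```bash
python3 -c "
from h import *
plan([.454,-.019,.198],147)
"
```

```text
clock 4.675 pos [ 0.4529 -0.0204  0.199 ] xang 147.2 q [ 0.38  0.61 -0.69  2.09  0.64  0.66  0.25] op 0.137 F [-3.2 -5.   5.7] M [-1.06  0.47 -0.03]
travel [-0.001  0.012  0.007] rot [-0.002  0.     0.001]
```

Call:
play_rows([
  {"delta_rot":[0,0,0.05],"travel":[0.0,-0.012,0],"gripper":-1},
  {"delta_rot":[0,0,0.1],"travel":[0.0,-0.012,0],"gripper":-1},
  {"delta_rot":[0,0,0.15],"travel":[0.0,-0.012,0],"gripper":-1},
  {"delta_rot":[0,0,0.2],"travel":[0.0,-0.012,0],"gripper":-1},
  {"delta_rot":[0,0,0.25],"travel":[0.0,-0.012,0],"gripper":-1},
  {"delta_rot":[0,0,0.3],"travel":[0.0,-0.012,0],"gripper":-1},
])

```text
clock: 5.42
tool_pos: [0.4536, -0.02, 0.1991]
eef_rot: [0.689, 0.725, -0.0, 0.0]
contact_force: [-0.1, -0.9, -2.6]
opening: 0.134
```

```bash
python3 -c "
from h import *
plan([.454,-.019,.198],93)
"
```

```text
clock 5.425 pos [ 0.4536 -0.02    0.1991] xang 93.0 q [ 0.21  0.56 -0.41  2.1   0.42  0.56 -0.45] op 0.134 F [-0.1 -0.9 -2.6] M [-0.38 -0.18  0.16]
travel [0.007 0.003 0.007] rot [ 0.  0. -0.]
```

Call:
play_rows([
  {"delta_rot":[0,0,0.04],"travel":[0.0,0.0,0],"gripper":-1},
  {"delta_rot":[0,0,0.08],"travel":[0.0,0.0,0],"gripper":-1},
  {"delta_rot":[0,0,0.12],"travel":[0.0,0.0,0],"gripper":-1},
  {"delta_rot":[0,0,0.12],"travel":[0.0,0.0,0],"gripper":-1},
])

```text
clock: 5.92
tool_pos: [0.4538, -0.0189, 0.1991]
eef_rot: [0.809, 0.587, 0.0, 0.0]
contact_force: [0.8, -0.1, -1.6]
opening: 0.168
```

```bash
python3 -c "
from h import *
plan([.454,-.019,.198],71.4)
"
```

```text
clock 5.925 pos [ 0.4538 -0.0189  0.1991] xang 71.9 q [ 0.14  0.55 -0.3   2.1   0.32  0.53 -0.71] op 0.168 F [ 0.8 -0.1 -1.6] M [-0.   -0.15  0.79]
travel [-0.     0.001  0.008] rot [ 0.    -0.     0.003]
```

Call:
play_rows([
  {"delta_rot":[0,0,0],"travel":[0,0,0],"gripper":0.0},
  {"delta_rot":[0,0,0],"travel":[0,0,0],"gripper":0.0},
  {"delta_rot":[0,0,0],"travel":[0,0,-0.5],"gripper":0.0},
  {"delta_rot":[0,0,0],"travel":[0,0,-0.5],"gripper":0.0},
])

```text
clock: 6.42
tool_pos: [0.4553, -0.0191, 0.2768]
eef_rot: [0.811, 0.585, 0.003, 0.001]
contact_force: [0.1, -0.6, -0.7]
opening: 0.497
```

```bash
python3 -c "
from h import *
plan([.672,.0415,.275],174.9)
"
```

```text
clock 6.425 pos [ 0.4553 -0.0191  0.2768] xang 71.6 q [ 0.2   0.43 -0.38  2.    0.23  0.74 -0.64] op 0.497 F [ 0.1 -0.6 -0.7] M [-0.09 -0.08 -0.06]
travel [0.839 1.244 0.021] rot [ 0.002  0.001 -0.574]
```

Call:
play_rows([
  {"delta_rot":[0,0,-0.574],"travel":[0.67,1.0,0.0],"gripper":0.0},
  {"delta_rot":[0,0,-0.574],"travel":[0.67,1.0,0.0],"gripper":0.0},
  {"delta_rot":[0,0,-0.574],"travel":[0.67,1.0,0.0],"gripper":0.0},
  {"delta_rot":[0,0,-0.574],"travel":[0.67,1.0,0.0],"gripper":0.0},
  {"delta_rot":[0,0,-0.574],"travel":[0.67,1.0,0.0],"gripper":0.0},
  {"delta_rot":[0,0,-0.574],"travel":[0.67,1.0,0.0],"gripper":0.0},
  {"delta_rot":[0,0,-0.574],"travel":[0.67,1.0,0.0],"gripper":0.0},
  {"delta_rot":[0,0,-0.574],"travel":[0.67,1.0,0.0],"gripper":0.0},
  {"delta_rot":[0,0,-0.574],"travel":[0.67,1.0,0.0],"gripper":0.0},
  {"delta_rot":[0,0,-0.574],"travel":[0.67,1.0,0.0],"gripper":0.0},
])

```text
clock: 7.68
tool_pos: [0.6271, 0.0283, 0.273]
eef_rot: [0.042, 0.999, -0.0, -0.001]
contact_force: [0.0, 0.2, 0.1]
opening: 0.496
```

```bash
python3 -c "
from h import *
plan([.672,.0415,.25],174.9)
s=viewer.snapshot('wrist')
bars(wcloud(s))
"
```

```text
clock 7.675 pos [0.6271 0.0283 0.273 ] xang 175.2 q [ 0.31  0.77 -0.84  1.49  0.6   1.15  0.85] op 0.496 F [0.  0.2 0.1] M [ 0.03 -0.1   0.01]
travel [-0.292  0.112  0.153] rot [-0.    -0.     0.002]
bar 1796 [0.535  0.1152 0.2153] rect 534.8 117.9 size 63.7 17.0 ang 81.5
bar 1570 [ 0.5956 -0.0974  0.2149] rect 595.7 -100.4 size 63.5 16.9 ang 60.8
bar 1099 [0.6635 0.04   0.2157] rect 664.8 39.8 size 16.7 44.6 ang 174.3
```

Call:
play_rows([
  {"delta_rot":[0,0,0],"travel":[-0.29,0.105,0.15],"gripper":0.0},
  {"delta_rot":[0,0,0],"travel":[-0.29,0.105,0.15],"gripper":0.0},
  {"delta_rot":[0,0,0],"travel":[-0.29,0.105,0.3],"gripper":0.0},
  {"delta_rot":[0,0,0],"travel":[-0.29,0.105,0.3],"gripper":0.0},
])

```text
clock: 8.22
tool_pos: [0.6706, 0.04, 0.2275]
eef_rot: [0.044, 0.999, -0.001, -0.002]
contact_force: [-0.8, 0.6, -0.5]
opening: 0.497
```

```bash
python3 -c "
from h import *
plan([.672,.0405,.199],174.7)
s=viewer.snapshot('wrist')
bars(wcloud(s))
"
```

```text
clock 8.225 pos [0.6706 0.04   0.2275] xang 175.0 q [ 0.25  0.87 -0.8   1.4   0.64  1.15  0.85] op 0.497 F [-0.8  0.6 -0.5] M [ 0.04 -0.16  0.  ]
travel [-0.01   0.005  0.19 ] rot [-0.001 -0.001  0.001]
bar 885 [0.5414 0.1301 0.213 ] rect 541.4 125.7 size 8.8 48.7 ang 88.0
bar 1907 [ 0.5969 -0.0954  0.215 ] rect 595.9 -100.4 size 64.4 16.7 ang 60.7
bar 2476 [0.6692 0.04   0.2159] rect 672.0 39.5 size 17.0 58.9 ang 174.6
```

Good alignment; descend, grip and turn the first 0.94 rad.

Call:
play_rows([
  {"delta_rot":[0,0,0],"travel":[-0.01,0.005,0.12],"gripper":0.0},
  {"delta_rot":[0,0,0],"travel":[-0.01,0.005,0.19],"gripper":0.0},
  {"delta_rot":[0,0,0],"travel":[-0.01,0.005,0.19],"gripper":-0.3},
  {"delta_rot":[0,0,0],"travel":[-0.01,0.005,0.19],"gripper":-1},
  {"delta_rot":[0,0,0],"travel":[-0.01,0.005,0.19],"gripper":-1},
  {"delta_rot":[0,0,0],"travel":[-0.01,0.005,0.19],"gripper":-1},
], force=25)

```text
clock: 9.02
tool_pos: [0.674, 0.0402, 0.201]
eef_rot: [0.044, 0.999, -0.001, 0.0]
contact_force: [-0.7, -3.4, 2.6]
opening: 0.132
```

Call:
play_rows([
  {"delta_rot":[0,0,0.05],"travel":[0,0,0],"gripper":-1},
  {"delta_rot":[0,0,0.1],"travel":[0,0,0],"gripper":-1},
  {"delta_rot":[0,0,0.15],"travel":[0,0,0],"gripper":-1},
  {"delta_rot":[0,0,0.2],"travel":[0,0,0],"gripper":-1},
  {"delta_rot":[0,0,0.25],"travel":[0,0,0],"gripper":-1},
  {"delta_rot":[0,0,0.3],"travel":[0,0,0],"gripper":-1},
])

```text
clock: 9.78
tool_pos: [0.6737, 0.0397, 0.2009]
eef_rot: [0.495, 0.869, -0.001, 0.001]
contact_force: [-1.6, -3.0, 2.2]
opening: 0.13
```

```bash
python3 -c "
from h import *
plan([.672,.0405,.199],121)
"
```

```text
clock 9.775 pos [0.6737 0.0397 0.2009] xang 120.7 q [ 0.14  0.84 -0.55  1.43  0.48  1.01  0.02] op 0.13 F [-1.6 -3.   2.2] M [-0.68  0.19  0.09]
travel [ 0.01  -0.007  0.013] rot [-0.     0.001 -0.002]
```

Call:
play_rows([
  {"delta_rot":[0,0,0.04],"travel":[0.0,0.0,0],"gripper":-1},
  {"delta_rot":[0,0,0.08],"travel":[0.0,0.0,0],"gripper":-1},
  {"delta_rot":[0,0,0.12],"travel":[0.0,0.0,0],"gripper":-1},
  {"delta_rot":[0,0,0.12],"travel":[0.0,0.0,0],"gripper":-1},
])

```text
clock: 10.28
tool_pos: [0.6734, 0.0404, 0.2009]
eef_rot: [0.646, 0.763, -0.001, 0.001]
contact_force: [-2.4, -3.8, 4.3]
opening: 0.155
```

```bash
python3 -c "
from h import *
plan([.672,.0405,.199],99)
"
```

```text
clock 10.275 pos [0.6734 0.0404 0.2009] xang 99.5 q [ 0.1   0.83 -0.46  1.43  0.4   0.98 -0.29] op 0.155 F [-2.4 -3.8  4.3] M [-0.81  0.53  0.68]
travel [ 0.002 -0.009  0.013] rot [-0.     0.001  0.003]
```

Call:
play_rows([
  {"delta_rot":[0,0,0],"travel":[0,0,0],"gripper":0.0},
  {"delta_rot":[0,0,0],"travel":[0,0,0],"gripper":0.0},
  {"delta_rot":[0,0,0],"travel":[0,0,-0.5],"gripper":0.0},
  {"delta_rot":[0,0,-0.15],"travel":[0,0,-0.5],"gripper":0.0},
  {"delta_rot":[0,0,-0.15],"travel":[0,0,-0.5],"gripper":0.0},
])

```text
clock: 10.9
tool_pos: [0.6749, 0.0426, 0.2774]
eef_rot: [0.49, 0.872, 0.002, 0.001]
contact_force: [0.5, 0.1, -0.8]
opening: 0.501
```

```bash
python3 -c "
from h import *
plan([.594,-.0995,.275],240.6)
s=viewer.snapshot('wrist')
bars(wcloud(s))
s=viewer.snapshot('top'); bars(cloud(s))
"
```

```text
clock 10.9 pos [0.6749 0.0426 0.2774] xang 121.3 q [ 0.15  0.77 -0.58  1.34  0.43  1.16  0.07] op 0.501 F [ 0.5  0.1 -0.8] M [ 0.   -0.08  0.04]
travel [-0.53  -0.953  0.012] rot [ 0.001  0.002 -0.663]
bar 1691 [0.5366 0.1152 0.2146] rect 535.0 117.1 size 61.4 17.3 ang 80.2
bar 1106 [ 0.4588 -0.0186  0.214 ] rect 456.3 -21.5 size 64.3 17.3 ang 87.7
bar 1703 [0.6741 0.0417 0.2159] rect 674.9 39.6 size 16.5 63.9 ang 109.6
bar 116 [0.533  0.1213 0.2168] rect 532.9 121.7 size 62.8 16.2 ang 80.9
bar 61 [ 0.4543 -0.0047  0.2173] rect 453.1 -4.9 size 34.6 13.3 ang 80.3
```

Call:
play_rows([
  {"delta_rot":[0,0,-0.55],"travel":[-0.53,-0.95,0.0],"gripper":0.0},
  {"delta_rot":[0,0,-0.55],"travel":[-0.53,-0.95,0.0],"gripper":0.0},
  {"delta_rot":[0,0,-0.55],"travel":[-0.53,-0.95,0.0],"gripper":0.0},
  {"delta_rot":[0,0,-0.55],"travel":[-0.53,-0.95,0.0],"gripper":0.0},
  {"delta_rot":[0,0,-0.55],"travel":[-0.53,-0.95,0.0],"gripper":0.0},
  {"delta_rot":[0,0,-0.55],"travel":[-0.53,-0.95,0.0],"gripper":0.0},
  {"delta_rot":[0,0,-0.55],"travel":[-0.53,-0.95,0.0],"gripper":0.0},
  {"delta_rot":[0,0,-0.55],"travel":[-0.53,-0.95,0.0],"gripper":0.0},
  {"delta_rot":[0,0,-0.55],"travel":[-0.53,-0.95,0.0],"gripper":0.0},
  {"delta_rot":[0,0,-0.55],"travel":[-0.53,-0.95,0.0],"gripper":0.0},
])

```text
clock: 12.25
tool_pos: [0.5922, -0.0996, 0.2749]
eef_rot: [-0.34, 0.94, 0.001, -0.0]
contact_force: [-0.4, 0.8, -0.3]
opening: 0.498
```

```bash
python3 -c "
from h import *
plan([.594,-.0995,.227],240.6)
s=viewer.snapshot('wrist')
bars(wcloud(s))
"
```

```text
clock 12.25 pos [ 0.5922 -0.0996  0.2749] xang -140.3 q [ 0.63  0.8  -1.06  1.57  0.73  1.21  1.7 ] op 0.498 F [-0.4  0.8 -0.3] M [ 0.05 -0.11  0.  ]
travel [-0.01  -0.008  0.319] rot [ 0.     0.    -0.116]
bar 1443 [ 0.4571 -0.026   0.2144] rect 455.6 -22.3 size 64.5 16.5 ang 86.4
bar 1772 [ 0.5938 -0.103   0.2156] rect 595.3 -101.5 size 63.8 16.6 ang 60.9
```

Call:
play_rows([
  {"delta_rot":[0,0,-0.055],"travel":[-0.01,0.0,0.1],"gripper":0.0},
  {"delta_rot":[0,0,-0.115],"travel":[-0.01,0.0,0.2],"gripper":0.0},
  {"delta_rot":[0,0,-0.115],"travel":[-0.01,0.0,0.31],"gripper":0.0},
  {"delta_rot":[0,0,-0.115],"travel":[-0.01,0.0,0.31],"gripper":0.0},
])

```text
clock: 12.8
tool_pos: [0.5926, -0.0993, 0.2275]
eef_rot: [-0.502, 0.865, 0.001, -0.001]
contact_force: [-0.2, -0.5, -0.2]
opening: 0.502
```

```bash
python3 -c "
from h import *
plan([.594,-.1,.2],240.7)
s=viewer.snapshot('wrist')
bars(wcloud(s))
"
```

```text
clock 12.8 pos [ 0.5926 -0.0993  0.2275] xang -119.7 q [ 0.64  0.89 -1.11  1.63  0.84  1.18  1.96] op 0.502 F [-0.2 -0.5 -0.2] M [ 0.06 -0.06  0.01]
travel [-0.001 -0.011  0.183] rot [ 0.001 -0.    -0.002]
bar 2600 [ 0.5935 -0.1048  0.2158] rect 594.8 -102.6 size 61.3 17.0 ang 61.1
bar 1087 [ 0.4569 -0.038   0.2136] rect 455.8 -32.0 size 16.8 45.7 ang 84.1
```

Call:
play_rows([
  {"delta_rot":[0,0,0],"travel":[0,-0.017,0.12],"gripper":0.0},
  {"delta_rot":[0,0,0],"travel":[0,-0.017,0.18],"gripper":0.0},
  {"delta_rot":[0,0,0],"travel":[0,-0.017,0.18],"gripper":-0.3},
  {"delta_rot":[0,0,0],"travel":[0,-0.017,0.18],"gripper":-1},
  {"delta_rot":[0,0,0],"travel":[0,-0.017,0.18],"gripper":-1},
  {"delta_rot":[0,0,0],"travel":[0,-0.017,0.18],"gripper":-1},
], force=25)

```text
clock: 13.6
tool_pos: [0.5947, -0.0994, 0.2024]
eef_rot: [-0.505, 0.863, 0.001, -0.001]
contact_force: [-3.2, 1.1, 2.8]
opening: 0.131
```

Call:
play_rows([
  {"delta_rot":[0,0,0.05],"travel":[0,0,0],"gripper":-1},
  {"delta_rot":[0,0,0.1],"travel":[0,0,0],"gripper":-1},
  {"delta_rot":[0,0,0.15],"travel":[0,0,0],"gripper":-1},
  {"delta_rot":[0,0,0.2],"travel":[0,0,0],"gripper":-1},
  {"delta_rot":[0,0,0.25],"travel":[0,0,0],"gripper":-1},
  {"delta_rot":[0,0,0.3],"travel":[0,0,0],"gripper":-1},
])

```text
clock: 14.35
tool_pos: [0.5952, -0.1002, 0.2024]
eef_rot: [-0.055, 0.998, -0.0, -0.0]
contact_force: [-2.8, -0.0, 1.8]
opening: 0.131
```

```bash
python3 -c "
from h import *
plan([.594,-.1,.2],186.7)
"
```

```text
clock 14.35 pos [ 0.5952 -0.1002  0.2024] xang -173.7 q [ 0.55  0.83 -0.87  1.65  0.73  1.02  1.12] op 0.131 F [-2.8 -0.   1.8] M [0.12 0.35 0.13]
travel [0.008 0.002 0.016] rot [-0.    -0.    -0.002]
```

Call:
play_rows([
  {"delta_rot":[0,0,0.04],"travel":[0.0,0.0,0],"gripper":-1},
  {"delta_rot":[0,0,0.08],"travel":[0.0,0.0,0],"gripper":-1},
  {"delta_rot":[0,0,0.12],"travel":[0.0,0.0,0],"gripper":-1},
  {"delta_rot":[0,0,0.12],"travel":[0.0,0.0,0],"gripper":-1},
])

```text
clock: 14.85
tool_pos: [0.5952, -0.1005, 0.2024]
eef_rot: [0.13, 0.991, -0.001, -0.0]
contact_force: [-2.3, -0.7, 3.6]
opening: 0.13
```

```bash
python3 -c "
from h import *
plan([.594,-.1,.2],164.7)
"
```

```text
clock 14.85 pos [ 0.5952 -0.1005  0.2024] xang 165.0 q [ 0.51  0.8  -0.78  1.65  0.66  0.97  0.8 ] op 0.13 F [-2.3 -0.7  3.6] M [-0.05  0.48 -0.09]
travel [0.009 0.001 0.016] rot [-0.    -0.     0.002]
```

Call:
play_rows([
  {"delta_rot":[0,0,0.04],"travel":[0.0,0.0,0],"gripper":-1},
  {"delta_rot":[0,0,0.08],"travel":[0.0,0.0,0],"gripper":-1},
  {"delta_rot":[0,0,0.12],"travel":[0.0,0.0,0],"gripper":-1},
  {"delta_rot":[0,0,0.12],"travel":[0.0,0.0,0],"gripper":-1},
])

```text
clock: 15.35
tool_pos: [0.5959, -0.101, 0.2024]
eef_rot: [0.312, 0.95, -0.001, 0.001]
contact_force: [-1.6, -3.2, 4.5]
opening: 0.159
```

```bash
python3 -c "
from h import *
plan([.594,-.1,.2],143.4)
"
```

```text
clock 15.35 pos [ 0.5959 -0.101   0.2024] xang 143.6 q [ 0.46  0.78 -0.68  1.65  0.59  0.92  0.49] op 0.159 F [-1.6 -3.2  4.5] M [-0.54  0.18  0.67]
travel [ 0.014 -0.002  0.016] rot [-0.     0.001  0.001]
```

Call:
play_rows([
  {"delta_rot":[0,0,0],"travel":[0,0,0],"gripper":0.0},
  {"delta_rot":[0,0,0],"travel":[0,0,0],"gripper":0.0},
  {"delta_rot":[0,0,0],"travel":[0,0,-0.5],"gripper":0.0},
  {"delta_rot":[0,0,-0.15],"travel":[0,0,-0.5],"gripper":0.0},
  {"delta_rot":[0,0,-0.15],"travel":[0,0,-0.5],"gripper":0.0},
])

```text
clock: 15.98
tool_pos: [0.5966, -0.0995, 0.2786]
eef_rot: [0.128, 0.992, 0.001, 0.002]
contact_force: [-0.4, 0.6, -0.3]
opening: 0.5
```

```bash
python3 -c "
from h import *
plan([.533,.12,.275],261.2)
s=viewer.snapshot('wrist')
bars(wcloud(s))
"
```

```text
clock 15.975 pos [ 0.5966 -0.0995  0.2786] xang 165.3 q [ 0.54  0.72 -0.84  1.56  0.58  1.11  0.88] op 0.5 F [-0.4  0.6 -0.3] M [ 0.07 -0.14  0.  ]
travel [0.783 1.307 0.024] rot [-0.     0.001 -0.533]
bar 720 [ 0.4601 -0.0311  0.2129] rect 461.1 -23.4 size 63.2 9.1 ang 83.6
bar 966 [0.5341 0.1123 0.2148] rect 534.4 117.7 size 65.2 16.7 ang 81.0
bar 1693 [ 0.5934 -0.1002  0.2159] rect 595.4 -101.1 size 16.5 63.9 ang 155.5
bar 562 [0.6665 0.0527 0.2137] rect 668.8 52.8 size 14.1 32.6 ang 104.0
```

Call:
play_rows([
  {"delta_rot":[0,0,-0.53],"travel":[0.59,1.0,0.0],"gripper":0.0},
  {"delta_rot":[0,0,-0.53],"travel":[0.59,1.0,0.0],"gripper":0.0},
  {"delta_rot":[0,0,-0.53],"travel":[0.59,1.0,0.0],"gripper":0.0},
  {"delta_rot":[0,0,-0.53],"travel":[0.59,1.0,0.0],"gripper":0.0},
  {"delta_rot":[0,0,-0.53],"travel":[0.59,1.0,0.0],"gripper":0.0},
  {"delta_rot":[0,0,-0.53],"travel":[0.59,1.0,0.0],"gripper":0.0},
  {"delta_rot":[0,0,-0.53],"travel":[0.59,1.0,0.0],"gripper":0.0},
  {"delta_rot":[0,0,-0.53],"travel":[0.59,1.0,0.0],"gripper":0.0},
  {"delta_rot":[0,0,-0.53],"travel":[0.59,1.0,0.0],"gripper":0.0},
  {"delta_rot":[0,0,-0.53],"travel":[0.59,1.0,0.0],"gripper":0.0},
])

```text
clock: 17.27
tool_pos: [0.5492, 0.0679, 0.2764]
eef_rot: [-0.643, 0.766, 0.001, -0.0]
contact_force: [0.1, 0.2, -0.3]
opening: 0.501
```

```bash
python3 -c "
from h import *
plan([.5335,.119,.25],261.2)
s=viewer.snapshot('wrist')
bars(wcloud(s))
"
```

```text
clock 17.275 pos [0.5492 0.0679 0.2764] xang -99.9 q [ 0.45  0.82 -1.26  1.71  0.82  1.25  1.96] op 0.501 F [ 0.1  0.2 -0.3] M [ 0.15 -0.08  0.04]
travel [-0.317  0.161  0.176] rot [ 0.     0.    -0.006]
bar 1094 [ 0.5906 -0.0946  0.2145] rect 596.4 -96.6 size 11.0 63.2 ang 158.9
bar 1914 [ 0.4574 -0.0217  0.215 ] rect 455.9 -22.0 size 64.2 16.7 ang 86.6
bar 1617 [0.6724 0.0385 0.2144] rect 674.2 39.2 size 16.8 63.8 ang 109.6
bar 1063 [0.5334 0.1063 0.2153] rect 534.3 110.1 size 48.8 16.6 ang 80.6
```

Call:
play_rows([
  {"delta_rot":[0,0,-0.006],"travel":[-0.32,0.16,0.15],"gripper":0.0},
  {"delta_rot":[0,0,-0.006],"travel":[-0.32,0.16,0.15],"gripper":0.0},
  {"delta_rot":[0,0,-0.006],"travel":[-0.32,0.16,0.32],"gripper":0.0},
  {"delta_rot":[0,0,-0.006],"travel":[-0.32,0.16,0.32],"gripper":0.0},
])

```text
clock: 17.82
tool_pos: [0.5333, 0.1177, 0.2277]
eef_rot: [-0.651, 0.759, 0.0, -0.002]
contact_force: [-0.3, 0.9, 0.5]
opening: 0.498
```

```bash
python3 -c "
from h import *
plan([.5335,.119,.2],261.2)
s=viewer.snapshot('wrist')
bars(wcloud(s))
"
```

```text
clock 17.825 pos [0.5333 0.1177 0.2277] xang -98.8 q [ 0.33  0.86 -1.21  1.79  0.89  1.16  1.82] op 0.498 F [-0.3  0.9  0.5] M [ 0.14 -0.04  0.  ]
travel [-0.009 -0.001  0.185] rot [ 0.001 -0.001 -0.   ]
bar 1003 [4.586e-01 4.000e-04 2.143e-01] rect 457.3 -1.3 size 23.2 12.3 ang 90.1
bar 2215 [0.6714 0.0402 0.2141] rect 674.1 39.6 size 17.4 63.6 ang 109.4
bar 2518 [0.5336 0.1134 0.2157] rect 533.9 116.3 size 60.3 16.9 ang 80.8
```

Call:
play_rows([
  {"delta_rot":[0,0,0],"travel":[-0.008,-0.002,0.12],"gripper":0.0},
  {"delta_rot":[0,0,0],"travel":[-0.008,-0.002,0.185],"gripper":0.0},
  {"delta_rot":[0,0,0],"travel":[-0.008,-0.002,0.185],"gripper":-0.3},
  {"delta_rot":[0,0,0],"travel":[-0.008,-0.002,0.185],"gripper":-1},
  {"delta_rot":[0,0,0],"travel":[-0.008,-0.002,0.185],"gripper":-1},
  {"delta_rot":[0,0,0],"travel":[-0.008,-0.002,0.185],"gripper":-1},
], force=25)

```text
clock: 18.62
tool_pos: [0.5331, 0.1206, 0.2016]
eef_rot: [-0.652, 0.758, 0.001, -0.001]
contact_force: [-3.2, 0.1, 2.8]
opening: 0.132
```

Call:
play_rows([
  {"delta_rot":[0,0,0.05],"travel":[0,0,0],"gripper":-1},
  {"delta_rot":[0,0,0.1],"travel":[0,0,0],"gripper":-1},
  {"delta_rot":[0,0,0.15],"travel":[0,0,0],"gripper":-1},
  {"delta_rot":[0,0,0.2],"travel":[0,0,0],"gripper":-1},
  {"delta_rot":[0,0,0.25],"travel":[0,0,0],"gripper":-1},
  {"delta_rot":[0,0,0.3],"travel":[0,0,0],"gripper":-1},
])

```text
clock: 19.38
tool_pos: [0.534, 0.12, 0.2016]
eef_rot: [-0.234, 0.972, -0.0, -0.0]
contact_force: [-1.6, -0.7, 1.3]
opening: 0.133
```

Call:
play_rows([
  {"delta_rot":[0,0,0.04],"travel":[0.0,0.0,0],"gripper":-1},
  {"delta_rot":[0,0,0.08],"travel":[0.0,0.0,0],"gripper":-1},
  {"delta_rot":[0,0,0.12],"travel":[0.0,0.0,0],"gripper":-1},
  {"delta_rot":[0,0,0.12],"travel":[0.0,0.0,0],"gripper":-1},
])

```text
clock: 19.88
tool_pos: [0.5341, 0.1196, 0.2015]
eef_rot: [-0.051, 0.999, -0.001, 0.0]
contact_force: [-3.0, -1.9, 3.8]
opening: 0.136
```

```bash
python3 -c "
from h import *
plan([.5335,.119,.2],185.6)
"
```

```text
clock 19.875 pos [0.5341 0.1196 0.2015] xang -174.2 q [ 0.19  0.77 -0.87  1.82  0.74  0.92  0.65] op 0.136 F [-3.  -1.9  3.8] M [-0.31  0.27 -0.06]
travel [ 0.005 -0.003  0.01 ] rot [-0.001 -0.     0.001]
```

Call:
play_rows([
  {"delta_rot":[0,0,0.04],"travel":[0.0,0.0,0],"gripper":-1},
  {"delta_rot":[0,0,0.08],"travel":[0.0,0.0,0],"gripper":-1},
  {"delta_rot":[0,0,0.12],"travel":[0.0,0.0,0],"gripper":-1},
  {"delta_rot":[0,0,0.12],"travel":[0.0,0.0,0],"gripper":-1},
])

```text
clock: 20.38
tool_pos: [0.535, 0.1194, 0.2015]
eef_rot: [0.135, 0.991, -0.001, 0.001]
contact_force: [0.9, -3.2, 3.7]
opening: 0.165
```

```bash
python3 -c "
from h import *
plan([.5335,.119,.2],164)
"
```

```text
clock 20.375 pos [0.535  0.1194 0.2015] xang 164.4 q [ 0.14  0.74 -0.78  1.82  0.67  0.86  0.34] op 0.165 F [ 0.9 -3.2  3.7] M [-0.75 -0.33  0.8 ]
travel [ 0.009 -0.006  0.01 ] rot [-0.     0.001  0.002]
```

Call:
play_rows([
  {"delta_rot":[0,0,0],"travel":[0,0,0],"gripper":0.0},
  {"delta_rot":[0,0,0],"travel":[0,0,0],"gripper":0.0},
  {"delta_rot":[0,0,0],"travel":[0,0,-0.6],"gripper":0.0},
  {"delta_rot":[0,0,0],"travel":[0,0,-0.8],"gripper":0.0},
  {"delta_rot":[0,0,0],"travel":[0.95,0,-1.0],"gripper":0.0},
  {"delta_rot":[0,0,0],"travel":[0.95,-0.2,-1.0],"gripper":0.0},
  {"delta_rot":[0,0,0],"travel":[0.95,-0.2,-1.0],"gripper":0.0},
  {"delta_rot":[0,0,0],"travel":[0.95,-0.2,-1.0],"gripper":0.0},
])

```text
clock: 21.38
tool_pos: [0.3877, 0.1305, 0.3517]
eef_rot: [0.137, 0.991, -0.0, 0.001]
contact_force: [1.0, 0.4, 0.2]
opening: 0.498
```

```bash
python3 -c "
from h import *
plan([.3,.1,.35],164)
s=viewer.snapshot('wrist'); bars(wcloud(s))
print('top');s=viewer.snapshot('top'); bars(cloud(s)); cv2.imwrite('pics/top2.png',s['color'][...,::-1])
print('side');s=viewer.snapshot('side'); bars(cloud(s))
for l in ['jar_amber','jar_green','mug']: print(l,[(round(d['conf'],2),np.round(world(s,d['at'],0),3)) for d in viewer.pinpoint('side',l)])
"
```

```text
clock 21.375 pos [0.3877 0.1305 0.3517] xang 164.3 q [ 0.28  0.36 -0.99  1.97  0.37  1.    0.41] op 0.498 F [1.  0.4 0.2] M [-0.01 -0.15  0.  ]
travel [ 0.508 -0.354  0.011] rot [-0.     0.     0.002]
bar 204 [0.551  0.118  0.2161] rect 550.6 117.8 size 29.0 13.1 ang 2.4000000000000057
top
bar 115 [0.6729 0.0424 0.2169] rect 673.3 43.1 size 15.3 62.6 ang 109.7
bar 110 [ 0.5937 -0.0969  0.217 ] rect 594.3 -97.6 size 15.4 63.2 ang 155.2
bar 107 [0.5325 0.1217 0.2171] rect 534.3 121.5 size 13.8 62.1 ang 177.3
bar 118 [ 0.4541 -0.019   0.2172] rect 454.0 -18.2 size 61.3 15.9 ang 86.9
side
bar 95 [ 0.5915 -0.0946  0.2126] rect 593.1 -97.9 size 19.5 62.8 ang 156.7
bar 81 [0.6689 0.0467 0.2138] rect 672.5 42.9 size 15.5 65.8 ang 109.2
bar 100 [ 0.4514 -0.0135  0.2134] rect 452.4 -17.2 size 61.6 14.1 ang 84.8
bar 161 [0.5299 0.1239 0.213 ] rect 531.0 121.3 size 61.5 17.9 ang 179.4
jar_amber [(0.86, array([ 0.566, -0.361,  0.   ]))]
jar_green [(0.62, array([ 0.447, -0.368,  0.   ]))]
mug [(0.73, array([ 0.681, -0.201,  0.   ])), (0.6, array([0.433, 0.389, 0.   ]))]
```

View pics/top2.png

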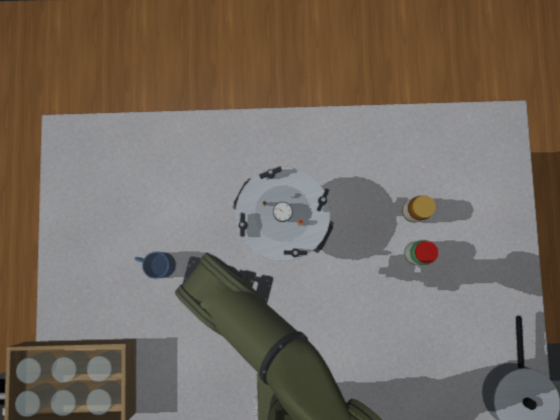

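```bash
python3 -c "
from h import *
a=cv2.imread('pics/top0.png',0);b=cv2.imread('pics/top2.png',0)
for n,(x0,x1,y0,y1) in {'jars':(400,442,190,270),'mug':(130,178,248,280)}.items():
    print(n,cv2.phaseCorrelate(np.float32(a[y0:y1,x0:x1]),np.float32(b[y0:y1,x0:x1])))
r.finish_job(); print(r.get_state()['clock'])
"
```

```text
jars ((0.49561043580779085, -0.010195571476785403), 0.7949198712242974)
mug ((0.05942390905024908, 0.00443039096740705), 1.0158384976287682)
the job is handed in; nothing more can be done
the job is handed in; nothing more can be done
```

I tightened all four clamp knobs to their stops and handed the job in at about 21.5 s on the robot's clock. No verdict is reported.

**How:** I gripped each bar at 25 N and turned it clockwise, working crosswise. The facing pair on the base side and the far side came first, while the other two were untouched. The right and left knobs followed.

**Stops:** At each stop the wrist moment jumped to 0.67–0.80 N m, against about 0.1 N m while turning, and the bar began to twist in the jaws. The bars turned about 60°, 65°, 85° and 84°, in the order they were tightened. All of these lie within the stated 1.0–2.2 rad.

**Last checks:**
- **Autoclave:** the knob axes in the last top view are within about 1 mm of where they were at the start.
- **Jars and mug:** in the top view the mug has not moved and the jars appear shifted by 0.5 pixel at most (about 1.5 mm). The shadows beside the jars changed as the arm moved.
- **Robot:** it stands clear of everything, with a force reading of about 1 N.

**One disagreement:** the side-camera network placed both jars about 22 mm nearer than it did at the start. The top images contradict this and the arm never came near the jars, so I put it down to network error.

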